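Flip a control board over the edge of the assembly plate

ROBOT

A 7-joint arm with a two-finger parallel gripper is mounted at the origin on the work surface. World frame = base frame: x ahead of the robot, y to its left, z up, the work surface at z = 0. Lengths are in mm, angles in degrees, forces in N, time in s.
With the tool pointing down it reaches from about 425 to 875 mm from the base axis. Payload 9.9 kg.
Tool frame: the origin (TCP) lies where the fingers leave the gripper's body, on its centre line; the fingertips stand 73 mm ahead of it and the grasp point (between the pads) lies 54 mm ahead of it; z points along the fingers, y is the line along which they close (so a half turn about z gives the same grasp; the last joint's range is limited). The gripper opens to 85 mm and grips with 20 to 120 N. Pads are 22 mm wide; open, the fingers measure 114 mm over their backs; the gripper's body (76 mm by 85 mm) begins 54 mm behind the grasp point. The pads swing forward as they close: fully open they stand 13 mm farther back than shut.
Start: joints at [70.886, 32.985, 1.427, 82.34, -0.859, 64.687, -3.237], TCP at [166.871, -654.053, 303.889] pointing down, gripper open.
Joint ranges: [-157.87, 157.87], [-19.46, 123.44], [-87.15, 90], [11.01, 140.99], [-62.26, 242.26], [9.8, 113.94], [-161.44, 161.44]. Speed limits (degrees/s): [127.2, 127.2, 172.46, 172.46, 180, 180, 180].

INTERFACE

Orientations are given as a 3x3 rotation matrix whose columns are the frame's x, y, z axes.
In Python, from rig import arm, eyes gives the robot as it stands.
- The arm moves only by the tool carry_out, never from a script. Its argument "steps" is one flat list of numbers, 5 for each row, row after row: the finger opening in m, from 0 to 0.0854, then the shift along the tool's x, y, z in m, then the turn about the tool's z in degrees. In form: [gripper, x, y, z, twist, gripper, x, y, z, twist, ...]. A call has 1 to 10 rows; each row shifts and turns the commanded pose from where the row before left it, along the tool's axes as they then stand; what a row does not reach is not made up. A row lasts 1/8 s, in which the tool goes at most 62.5 mm and 10.7 degrees, less where a joint would pass 70% of its speed; a pose out of reach is approached as far as the arm can. A call with a gripper value outside its range is refused whole. The fingers move at their own pace and stop on an object; "force" is the grip in N (left out, the last holds). Time passes only in rows, so rows that do not move let the fingers close. It gives the time, the measured TCP pose, the force, the opening and the grip force at its end, in the units of the state.
- arm.get_obs(): the state, without advancing time (a new reading comes with each control period).
- eyes.snapshot(name): name is "scene" or "top"; returns a dict with "image" (420x560x3 uint8, blue, green, red), "fovy" (degrees; the focal length in pixels is half the picture's height over the tangent of half this angle, whatever the lens; pixels are square), "cx", "cy" (the principal point, pixels), "origin" and "rotation" of the camera in the world. Camera axes: x right, y up, looking along -z (the intrinsics and any distortion apply to the point x, -y, -z); pixel columns grow to the right and rows downward; lengths in mm; the calibration is good to about 2 mm. A picture is of the moment at which its call begins. There is no depth.
- arm.close_job(): hands the job in; it is judged then, once.
The state is a dict: "time": time; "joints": joint angles; "joint_vel": joint speeds; "effort": joint torques, N m; "tcp_pos": TCP position; "tool_rot": TCP orientation; "force": force on the tool from outside, world axes, zero at the start; "ft_torque": the same for the moment, N m; "grip_width": finger opening in mm; "finger_force": force on a finger pad.
Only numpy, scipy, OpenCV 4.12 (cv2) and the standard library are available. Lean on these libraries where they do the work, as an engineer would, in place of code of your own. Each camera call takes 0.05 s, during which the arm holds its last target. There are 200 camera calls.

TASK

The control board on the mat lies face down, propped on its terminal block. Without gripping or lifting it, push it with the fingertips against the front edge of the raised assembly plate until it tips up on its edge and flips over onto the plate, component side up; then push it on along the plate until its terminal end is home and square against the rail at the back. Leave everything else where it is.

Things in the scene. Friction and masses are not known exactly. Their poses are not given: they have to be found in the camera images.
- board: The board to be turned: green circuit board 80 (x) x 60 (y) x 3 mm, about 70 g, loose. Origin: centre of its bare face; z points out of the component side, x to the terminal end. At first it lies in front of the plate face down (z down), terminal end towards the robot and propped up (20 degree slope), other edge 5 to 55 mm from the plate. Ends z up, its x along the plate's x.
- board_low_edge (a point): middle of the board's edge without terminals (board x = -40 mm, half way through the thickness); at first it lies on the mat, nearest the plate, and it must stay low
- board_terminal_end (a point): middle of the board's edge at the terminal end (board x = +40 mm, half way through the thickness): nearest the robot at first, its underside 27 mm above the mat; must end against the rail
- plate: Fixed aluminium assembly plate, 300 mm wide (y), 10 mm high, its top clear for 100 mm in x from the front edge to the rail; the rail is a bar 12 mm thick standing 12 mm above the top along the whole back. Origin: middle of the upright front face at mat height; x points from the front edge to the rail, away from the robot, z up.
- plate_edge (a point): middle of the plate's upper front edge (10 mm above the mat)
- plate_rail (a point): foot of the rail's front face, middle of its length, at the height of the plate's top; 100 mm behind plate_edge
- finished_board: bystander: a second board just like the first, already lying component side up on one side of the plate (about 116 mm left or right of its middle), origin at the centre of its underside; leave alone
- bracket: bystander: loose brass-coloured U bracket 55 x 45 x 28 mm, on the other side of the plate, origin under its centre; leave alone
- screwdriver: bystander: loose screwdriver lying on the mat to one side; leave alone
- jar: bystander: loose closed grey jar, 52 mm across and 60 mm high, to one side; leave alone
- terminal_strip: bystander: loose white terminal strip 18 x 60 x 16 mm on the mat to one side; leave alone
- spacer: bystander: loose steel spacer, 18 mm across and 35 mm high, standing on the mat to one side; leave alone
- board_block (a point): middle of the white terminal block's top face, 22 mm above the board's component face (board x = +26 mm). The block is 12 mm (x from +20 to +32) by 56 mm (y), fixed to the board; 8 mm of board overhangs beyond it. At first it is underneath and props the board. Other components are 7 mm high at most and only seen
Mind the look-alikes: they are no part of the job. What is shaped like the board but grey or purple is not meant.

How it is judged (in metres and radians):
On the way, in this order (a step that is already met when the one before it is completed fails the run):
1. the board stands tipped up on its low edge against the front edge of the plate (angle between board's own z axis and vertical between 0.9 and 2.1 rad and height (world z) of board_low_edge below 0.02 m and x of board_low_edge in the frame of plate between -0.03 and 0.015 m), for 0.04 s.
2. the board has flipped over and lies component side up on the plate (angle between board's own z axis and vertical below 0.12 rad and height (world z) of board between 0.007 and 0.014 m and x of board in the frame of plate above 0.005 m), for 0.2 s.
At the end, for the whole second after the job is handed in: The board lies flat (within 3.4 degrees) on the plate, component side up and at rest, its terminal end within 5 mm of the rail and square to it within 6 degrees (angle between board's own z axis and vertical below 0.06 rad and height (world z) of board between 0.008 and 0.013 m and x of board_terminal_end in the frame of plate between 0.095 and 0.103 m and y of board in the frame of plate between -0.09 and 0.09 m and angle between the x axis of board and the x axis of plate, either way round below 0.1 rad and linear speed of board below 0.02 m/s); the robot touches nothing.
It fails at once if the board is lifted or carried: its low edge rises more than 40 mm above the mat (height (world z) of board_low_edge above 0.04 m).
It fails at once if the finished board is moved more than 15 mm (distance of finished_board from where it was at the start of the episode above 0.015 m).
It fails at once if the bracket is moved more than 15 mm (distance of bracket from where it was at the start of the episode above 0.015 m).
It fails at once if the screwdriver, jar, terminal strip or spacer is moved more than 20 mm (distance of any of screwdriver, jar, terminal_strip, spacer from where it was at the start of the episode above 0.02 m).
It also fails if it takes over 70 s, if anything falls off the work surface, if the arm or the gripper's body presses on something with over 40 N, if the wrist force passes 120 N, or if a joint passes its speed limit or range.

## Working session

There is one attempt and no reset: what is moved stays moved. The work goes in short steps, Python scripts to look and compute and a tool call to move; the robot and the scene stay as the last step left them, time stands still between calls to the robot, and variables do not carry over. Pictures are saved under pics/ and viewed, at most 10 in all, crops included, and the job is handed in when it is done.

Besides the shell and the picture viewer there is one more tool, called after ">>>" as name(argument=value, ...) on one line, values as JSON. carry_out: Moves the arm, as the interface text tells. Its arguments: {"type":"object","properties":{"steps":{"type":"array","items":{"type":"number"}},"force":{"type":"number"}},"required":["steps"]}

```bash
mkdir -p pics; ls
python3 - <<'E'
from rig import arm, eyes
import cv2
for n in("scene","top"):
    s=eyes.snapshot(n); cv2.imwrite(f"pics/{n}0.png",s["image"])
    print(n,{k:v for k,v in s.items() if k!="image"})
o=arm.get_obs(); print(o)
E
```

```text
pics
scene {'fovy': 57.955866091243486, 'cx': 279.23881923358107, 'cy': 211.21507515260512, 'origin': array([890.05001458, 459.72493621, 659.0208213 ]), 'rotation': array([[-0.79868012, -0.42003851,  0.43090337],
       [ 0.60166088, -0.57012753,  0.5594272 ],
       [ 0.01068891,  0.70606108,  0.70807027]])}
top {'fovy': 53.40308360451765, 'cx': 279.12462402730796, 'cy': 208.20267666505296, 'origin': array([ 312.02592902,  -13.77816763, 1176.633026  ]), 'rotation': array([[ 0.06208517,  0.97762   , -0.20100887],
       [-0.99805571,  0.0597026 , -0.01789975],
       [-0.0054984 ,  0.20172936,  0.97942587]])}
{'time': 0.1, 'joints': array([70.88697463, 33.02860419,  1.4227262 , 82.38023007, -0.86051666,
       64.68648301, -3.2364265 ]), 'joint_vel': array([-0.02299273, -0.11305797, -0.03542473, -0.07585595,  0.00021356,
       -0.02952412, -0.13010815]), 'effort': array([ 7.95805827e-03, -7.67298818e+01,  2.25865111e+00, -2.86602581e+01,
        1.58949522e-02,  8.57942359e-03, -7.05756818e-06]), 'tcp_pos': array([ 166.81240143, -653.76629808,  303.12807318]), 'tool_rot': array([[ 9.68952702e-01,  2.47245808e-01, -4.13966969e-04],
       [ 2.47246149e-01, -9.68951662e-01,  1.42051936e-03],
       [-4.98965253e-05, -1.47876781e-03, -9.99998905e-01]]), 'force': array([-0.2863336 , -0.3161456 ,  0.57061856]), 'ft_torque': array([-0.00599496, -0.00518219, -0.05173935]), 'finger_force': 0.0, 'grip_width': 85.43910433411232}
```

View pics/top0.png

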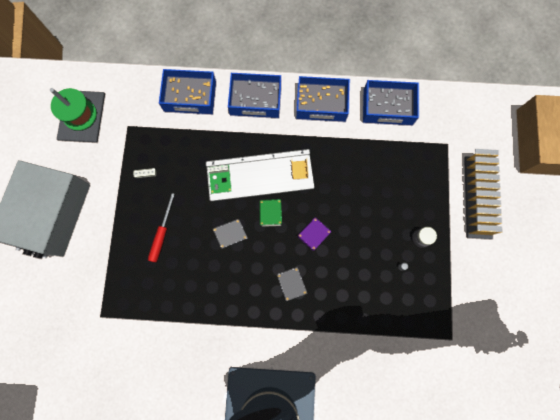

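View pics/scene0.png

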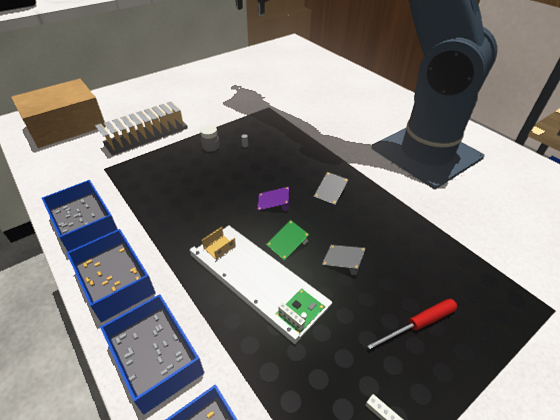

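```bash
cat > h.py <<'E'
import numpy as np, cv2
from rig import arm, eyes
def ray(s,uv):
    f=210/np.tan(np.radians(s["fovy"]/2)); d=np.array([(uv[0]-s["cx"])/f,-(uv[1]-s["cy"])/f,-1.])
    return s["origin"], s["rotation"]@d
def atz(s,uv,z):
    o,d=ray(s,uv); return o+d*(z-o[2])/d[2]
def proj(s,P):
    f=210/np.tan(np.radians(s["fovy"]/2)); c=(np.atleast_2d(P)-s["origin"])@s["rotation"]
    return np.c_[s["cx"]+f*c[:,0]/-c[:,2], s["cy"]-f*c[:,1]/-c[:,2]]
def crop(s,x,y,w,h,k,name):
    cv2.imwrite(name,cv2.resize(s["image"][y:y+h,x:x+w],None,fx=k,fy=k,interpolation=cv2.INTER_CUBIC))
def green(s):
    hsv=cv2.cvtColor(s["image"],cv2.COLOR_BGR2HSV)
    return cv2.inRange(hsv,(45,90,40),(85,255,255))
E
python3 - <<'E'
from h import *
t=eyes.snapshot("top"); c=eyes.snapshot("scene")
a=cv2.resize(t["image"][145:235,200:320],None,fx=5,fy=5,interpolation=cv2.INTER_CUBIC)
b=cv2.resize(c["image"][215:345,185:335],None,fx=4,fy=4,interpolation=cv2.INTER_CUBIC)
H=max(a.shape[0],b.shape[0])
cv2.imwrite("pics/c1.png",a);cv2.imwrite("pics/c2.png",b)
for s in(t,c):
    n,l,st,ce=cv2.connectedComponentsWithStats(green(s))
    for i in range(1,n):
        if st[i,4]>100:
            m=(l==i).astype(np.uint8); ct=max(cv2.findContours(m,0,1)[0],key=len)
            print(st[i],ce[i],cv2.approxPolyDP(cv2.convexHull(ct),3,True).reshape(-1,2).tolist())
E
```

```text
[  51   88   46   43 1149] [ 72.70496084 108.48476936] [[58, 92], [75, 89], [93, 104], [96, 114], [90, 126], [72, 129], [52, 112], [51, 102]]
[210 171  21  22 349] [220.41260745 181.96848138] [[228, 171], [230, 190], [213, 192], [210, 174]]
[259 199  24  26 562] [270.07295374 211.32740214] [[280, 199], [281, 223], [260, 224], [259, 201]]
[266 220  43  40 852] [287.18075117 239.28638498] [[291, 220], [308, 235], [283, 259], [266, 243]]
[286 289  39  45 566] [305.14310954 305.98763251] [[302, 289], [324, 306], [299, 333], [286, 304]]
```

View pics/c1.png

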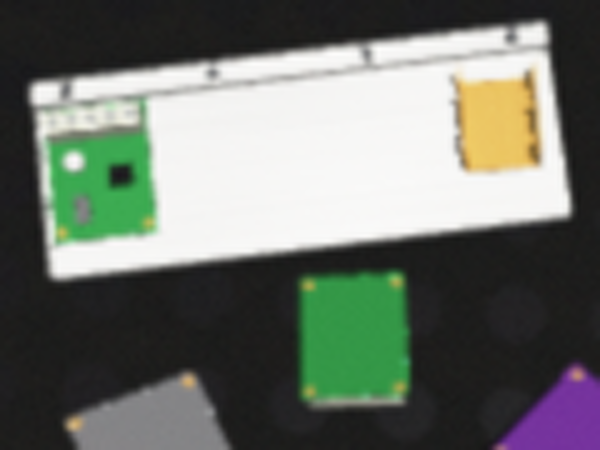

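View pics/c2.png

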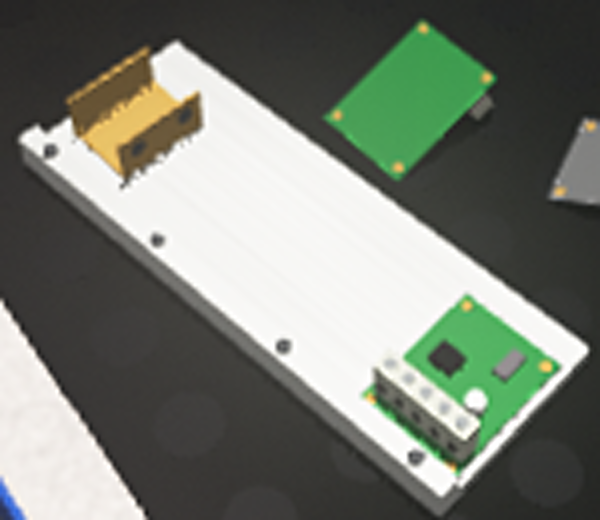

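Run:
```python
from h import *
t=eyes.snapshot("top"); c=eyes.snapshot("scene")
u=lambda p:((p[0]+.5)/5+200-.5,(p[1]+.5)/5+145-.5)
v=lambda p:((p[0]+.5)/4+185-.5,(p[1]+.5)/4+215-.5)
np.set_printoptions(precision=1,suppress=True)
print("plate top cam")
for p,z in [((52,279),10),((571,213),10),((30,84),22),((548,23),22)]: print(atz(t,u(p),z))
print("plate scene")
for p,z in [((588,348),10),((178,42),10),((20,138),22),((440,498),22)]: print(atz(c,v(p),z))
print("board top");
for p,z in [((301,275),3),((404,273),3),((409,398),28),((303,401),28)]: print(atz(t,u(p),z))
print("board scene")
for p,z in [((325,118),3),((400,180),3),((495,77),29),((422,20),29)]: print(atz(c,v(p),z))
```

```text
plate top cam
[562.2 206.8  10. ]
[619.2 -88.4  10. ]
[674.  228.2  22. ]
[729.1 -69.1  22. ]
plate scene
[562.9 207.2  10. ]
[616.5 -85.7  10. ]
[726.8 -65.9  22. ]
[673.4 228.9  22. ]
board top
[574.8  64.9   3. ]
[579.6   5.6   3. ]
[502.7  -1.9  28. ]
[497.4  56.9  28. ]
board scene
[577.9   7.    3. ]
[570.6  66.7   3. ]
[497.3  56.9  29. ]
[502.9  -1.4  29. ]
```

>>> carry_out(steps=[0.03, 0, 0, 0, 3.7, 0.03, 0.031, -0.023, 0, 0, 0.03, 0.031, -0.023, 0, 0, 0.03, 0.031, -0.023, 0, 0, 0.03, 0.031, -0.023, 0, 0, 0.03, 0.031, -0.023, 0, 0, 0.03, 0.031, -0.023, 0, 0, 0.03, 0.031, -0.023, 0, 0, 0.03, 0.031, -0.023, 0, 0, 0.03, 0.031, -0.023, 0, 0])

```text
time: 1.55
tcp_pos: [403.7, -398.2, 304.0]
tool_rot: [[0.983, 0.184, 0.0], [0.184, -0.983, -0.0], [0.0, 0.0, -1.0]]
force: [0.8, 0.4, -1.0]
grip_width: 30.1
finger_force: 0.0
```

>>> carry_out(steps=[0.03, 0.015, -0.04, 0, 0, 0.03, 0.015, -0.04, 0, 0, 0.03, 0.015, -0.04, 0, 0, 0.03, 0.015, -0.04, 0, 0, 0.03, 0.015, -0.04, 0, 0, 0.03, 0.015, -0.04, 0, 0, 0.03, 0.015, -0.04, 0, 0, 0.03, 0.015, -0.04, 0, 0, 0.03, 0.015, -0.04, 0, 0, 0.03, 0.015, -0.04, 0, 0])

```text
time: 2.8
tcp_pos: [476.9, 22.9, 304.1]
tool_rot: [[0.983, 0.184, 0.0], [0.184, -0.983, -0.0], [0.0, 0.0, -1.0]]
force: [1.3, 0.2, -0.2]
grip_width: 29.8
finger_force: 0.0
```

```bash
cat >> h.py <<'E'
PO=np.array([590.3,60.,0]); PX=np.array([np.cos(np.radians(10.6)),np.sin(np.radians(10.6)),0]); PY=np.array([-PX[1],PX[0],0])
def pl(p): r=np.asarray(p)-PO; return np.array([r@PX,r@PY,r[2]])
def wo(p): return PO+p[0]*PX+p[1]*PY+np.array([0,0,p[2]])
def st():
    o=arm.get_obs(); R=o["tool_rot"]
    print("t %.2f"%o["time"],"plate xyz",pl(o["tcp_pos"]).round(1),"yaw",np.degrees(np.arctan2(R[1,0],R[0,0])).round(2),"F",o["force"].round(1),"w",round(o["grip_width"],1),"j",o["joints"].round(0))
E
python3 -c "
from h import *
st()"
```

```text
t 2.80 plate xyz [-118.3  -15.6  304.1] yaw 10.6 F [ 1.3  0.2 -0.2] w 29.8 j [ -2.  16.  -9. 111.   3.  53. -91.]
```

>>> carry_out(steps=[0.03, 0, 0, 0.04, 0, 0.03, 0, 0, 0.04, 0, 0.03, 0, 0, 0.04, 0, 0.03, 0, 0, 0.04, 0, 0.03, -0.003, 0, 0.04, 0, 0.03, 0, 0, 0.01, 0, 0.03, 0, 0, 0.009, 0, 0.03, 0, 0, 0, 0])

```text
time: 3.8
tcp_pos: [474.3, 21.1, 85.4]
tool_rot: [[0.983, 0.184, 0.001], [0.184, -0.983, 0.0], [0.001, 0.0, -1.0]]
force: [-0.0, -0.8, 0.5]
grip_width: 30.4
finger_force: 0.0
```

```bash
python3 -c "
from h import *
st()
s=eyes.snapshot('scene'); crop(s,200,110,160,120,5,'pics/c3.png')
for P in [(-110,-15,15),(-110,-15,12)]: print((proj(s,wo(P))-[200,110])*5)
"
```

```text
t 3.80 plate xyz [-121.2  -16.9   85.4] yaw 10.61 F [-0.  -0.8  0.5] w 30.4 j [ -5.  36.  -5. 125.   9.  20. -96.]
[[515.81646071 585.75005099]]
[[515.45693825 590.14191227]]
```

View pics/c3.png

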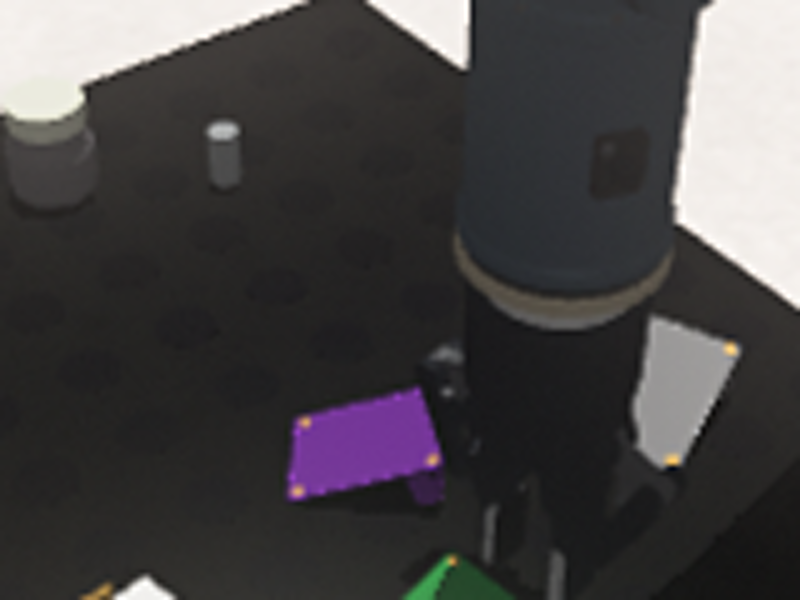

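>>> carry_out(steps=[0.03, 0.006, 0, 0, 0, 0.03, 0.006, 0, 0, 0, 0.03, 0.006, 0, 0, 0, 0.03, 0.006, 0, 0, 0, 0.03, 0.005, 0, 0, 0, 0.03, 0.004, 0, 0, 0, 0.03, 0, 0, 0, 0])

```text
time: 4.72
tcp_pos: [506.6, 27.2, 84.9]
tool_rot: [[0.983, 0.184, 0.0], [0.184, -0.983, 0.0], [0.0, -0.0, -1.0]]
force: [-0.1, -0.0, 0.6]
grip_width: 30.2
finger_force: 0.0
```

```bash
python3 -c "
from h import *
st()
s=eyes.snapshot('scene'); crop(s,210,190,140,100,5,'pics/c4.png')
for P in [(0,-17,10),(-75,-17,28)]: print((proj(s,wo(P))-[210,190])*5)
"
```

```text
t 4.72 plate xyz [-88.3 -16.8  84.9] yaw 10.62 F [-0.1 -0.   0.6] w 30.2 j [ -5.  37.  -5. 120.   8.  23. -96.]
[[298.62197153 328.4943383 ]]
[[413.76147193 206.11300639]]
```

View pics/c4.png

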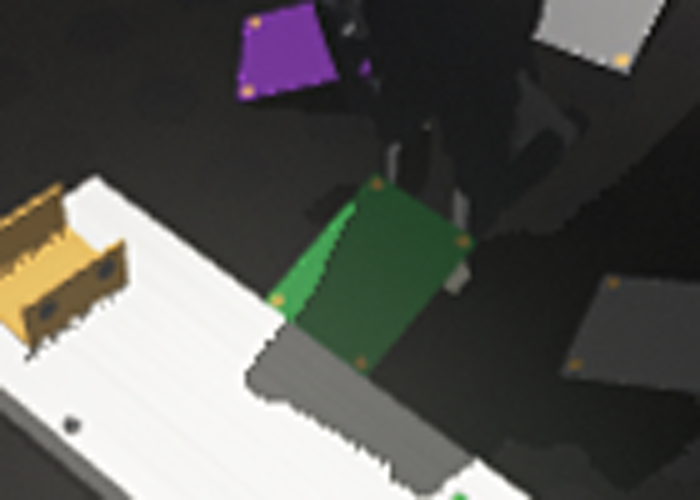

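>>> carry_out(steps=[0.03, 0.005, 0, -0.006, 0, 0.03, 0.0045, 0, -0.006, 0, 0.03, 0.004, 0, -0.006, 0, 0.03, 0.004, 0, -0.006, 0, 0.03, 0.0045, 0, -0.0055, 0, 0.03, 0.005, 0, -0.0055, 0, 0.03, 0.0055, 0, -0.005, 0, 0.03, 0.0055, 0, -0.005, 0])

```text
time: 5.78
tcp_pos: [542.2, 33.7, 130.5]
tool_rot: [[0.983, 0.184, -0.003], [0.184, -0.983, -0.001], [-0.003, 0.0, -1.0]]
force: [-5.9, -1.2, 6.9]
grip_width: 30.1
finger_force: 4.6
```

```bash
python3 -c "
from h import *
st()
s=eyes.snapshot('scene'); crop(s,210,170,140,110,5,'pics/c5.png')
for P in [(0,-17,10),(-40,-17,69)]: print((proj(s,wo(P))-[210,170])*5)
"
```

```text
t 5.78 plate xyz [-52.1 -17.  130.5] yaw 10.6 F [-5.9 -1.2  6.9] w 30.1 j [ -4.  35.  -7. 113.   7.  33. -95.]
[[298.62197153 428.4943383 ]]
[[362.84523965 286.37735109]]
```

View pics/c5.png

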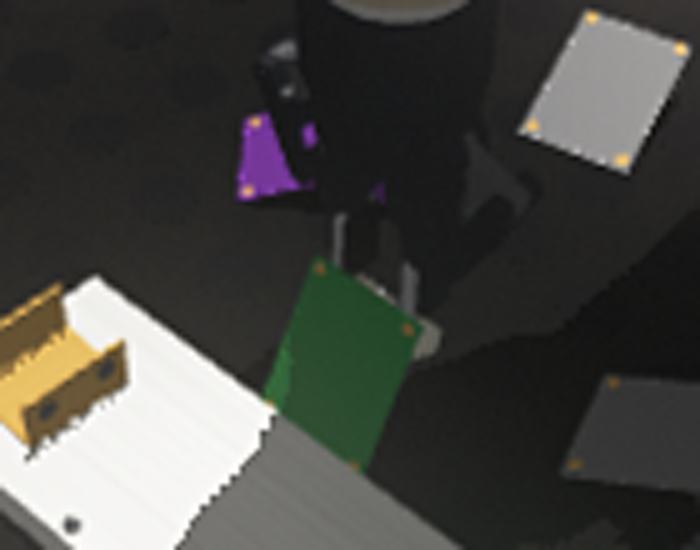

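>>> carry_out(steps=[0.03, 0.005, 0, -0.006, 0, 0.03, 0.006, 0, -0.0045, 0, 0.03, 0.0065, 0, -0.0025, 0, 0.03, 0.0065, 0, -0.0015, 0, 0.03, 0.007, 0, -0.0015, 0, 0.03, 0.007, 0, -0.001, 0, 0.03, 0.007, 0, -0.0005, 0, 0.03, 0.008, 0, 0, 0, 0.03, 0.01, 0, 0, 0, 0.03, 0.01, 0, 0, 0])

```text
time: 7.08
tcp_pos: [616.1, 47.7, 147.4]
tool_rot: [[0.983, 0.184, 0.0], [0.184, -0.983, 0.0], [0.0, -0.0, -1.0]]
force: [0.3, 1.3, -0.8]
grip_width: 30.0
finger_force: 0.0
```

```bash
python3 -c "
from h import *
st()
s=eyes.snapshot('scene'); crop(s,200,180,140,110,5,'pics/c6.png')
"
```

```text
t 7.08 plate xyz [ 23.1 -16.8 147.4] yaw 10.61 F [ 0.3  1.3 -0.8] w 30.0 j [ -4.  38.  -7. 101.   6.  42. -94.]
```

View pics/c6.png

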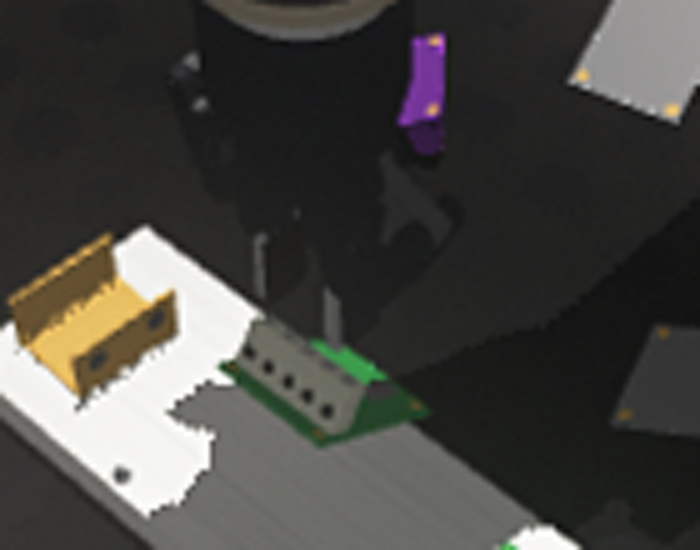

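```bash
python3 -c "
from h import *
st()
s=eyes.snapshot('scene')
for p in [(221,368),(321,445),(429,411)]: print(pl(atz(s,((p[0]+.5)/5+199.5,(p[1]+.5)/5+179.5),11.5)).round(1))
# block top corners, height 35
for p in [(262,317),(362,377)]: print(pl(atz(s,((p[0]+.5)/5+199.5,(p[1]+.5)/5+179.5),35)).round(1))
"
```

```text
t 7.12 plate xyz [ 24.3 -16.7 147.4] yaw 10.62 F [2.3 0.  0.3] w 29.7 j [ -4.  38.  -7. 101.   6.  42. -94.]
[ 34.1 -62.1  11.5]
[34.1 -1.8 11.5]
[-9.9 19.6 11.5]
[ 15.  -54.8  35. ]
[ 9.6 -1.1 35. ]
```

```bash
python3 -c "
from h import *
from scipy.optimize import least_squares
s=eyes.snapshot('scene')
px=np.array([((p[0]+.5)/5+199.5,(p[1]+.5)/5+179.5) for p in [(221,368),(321,445),(429,411)]])
def f(q):
    x,y,z,th,ya=q; c,n=np.cos(th),np.sin(th)
    loc=lambda a,b:(x+a*c*np.cos(ya)-b*np.sin(ya),y+b*np.cos(ya)+a*c*np.sin(ya),z+a*n)
    return (proj(s,[wo(loc(80,-30)),wo(loc(80,30)),wo(loc(0,30))])-px).ravel()
r=least_squares(f,[-10,-17,10,.3,0]);print(r.x.round(2),r.fun.round(1))
st()
for n in ('scene','top'):
    s=eyes.snapshot(n); cv2.imwrite(f'pics/{n}7.png',s['image'])
a=cv2.imread('pics/scene7.png')[180:290,200:340]; b=cv2.imread('pics/top7.png')[140:240,220:340]
k=lambda i:cv2.resize(i,(400,int(400*i.shape[0]/i.shape[1])),interpolation=cv2.INTER_CUBIC)
a,b=k(a),k(b); H=max(len(a),len(b)); pad=lambda i:cv2.copyMakeBorder(i,0,H-len(i),0,0,0)
cv2.imwrite('pics/m7.png',np.hstack([pad(a),pad(b)]))
"
```

```text
[-30.79 -28.04 -24.07   0.55  -0.  ] [ 0.  -0.1  0.   0.1 -0.  -0. ]
t 7.22 plate xyz [ 22.8 -16.8 147.2] yaw 10.62 F [ 0.5 -0.5 -0.3] w 30.1 j [ -4.  38.  -7. 101.   6.  41. -94.]
```

View pics/m7.png

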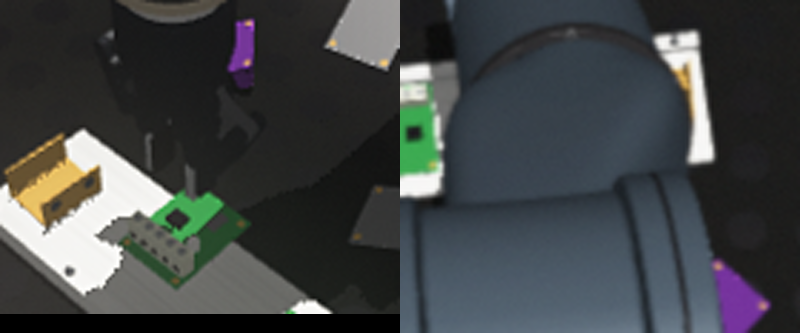

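```bash
python3 -c "
from h import *
s=eyes.snapshot('scene');k=400/140
for p,z in [((118,240),11.5),((178,288),11.5),((250,224),11.5),((140,218),35),((197,241),35)]: print(pl(atz(s,((p[0]+.5)/k+199.5,(p[1]+.5)/k+179.5),z)).round(1))
st()
"
```

```text
[ 57.8 -46.1  11.5]
[58.  16.1 11.5]
[-20.   15.7  11.5]
[ 44.5 -34.9  35. ]
[31.3  9.8 35. ]
t 7.38 plate xyz [ 21.9 -16.9 147.3] yaw 10.61 F [ 0.2 -0.4  0.1] w 30.0 j [ -4.  38.  -7. 101.   6.  41. -94.]
```

>>> carry_out(steps=[0.03, -0.007, 0, 0, 0, 0.03, -0.006, 0, 0, 0, 0.03, 0, 0, 0.014, 0, 0.03, 0, 0, 0.014, 0, 0.03, 0, 0, 0.014, 0, 0.03, 0, 0, 0.014, 0, 0.03, 0, 0, 0, 0])

```text
time: 8.25
tcp_pos: [601.9, 45.2, 89.8]
tool_rot: [[0.983, 0.184, -0.003], [0.184, -0.983, -0.0], [-0.003, -0.0, -1.0]]
force: [-0.7, -0.9, -0.2]
grip_width: 30.1
finger_force: 0.0
```

>>> carry_out(steps=[0.03, 0.008, 0, 0, 0, 0.03, 0.006, 0, 0, 0, 0.03, 0.006, 0, 0, 0, 0.03, 0.006, 0, 0, 0, 0.03, 0.006, 0, 0, 0, 0.03, 0.006, 0, 0, 0, 0.03, 0.006, 0, 0, 0, 0.03, 0.006, 0, 0, 0, 0.03, 0, 0, 0, 0])

```text
time: 9.38
tcp_pos: [652.3, 54.5, 91.4]
tool_rot: [[0.983, 0.184, 0.001], [0.184, -0.983, 0.0], [0.001, -0.0, -1.0]]
force: [0.0, -0.3, 0.2]
grip_width: 30.0
finger_force: 0.0
```

```bash
python3 -c "
from h import *
st()"
```

```text
t 9.38 plate xyz [ 59.9 -16.8  91.4] yaw 10.62 F [ 0.  -0.3  0.2] w 30.0 j [ -5.  44.  -6.  97.   7.  39. -95.]
```

>>> carry_out(steps=[0.03, 0.003, 0, 0, 0, 0.03, 0.003, 0, 0, 0, 0.03, 0.002, 0, 0, 0, 0.03, 0, 0, 0, 0])

```text
time: 9.88
tcp_pos: [659.8, 55.9, 91.4]
tool_rot: [[0.983, 0.184, 0.0], [0.184, -0.983, 0.0], [0.0, -0.0, -1.0]]
force: [-0.1, -0.6, 0.3]
grip_width: 29.9
finger_force: 0.0
```

>>> carry_out(steps=[0.03, 0.001, 0, 0, 0, 0.03, 0, 0, 0, 0])

```text
time: 10.12
tcp_pos: [660.6, 56.0, 91.4]
tool_rot: [[0.983, 0.184, 0.0], [0.184, -0.983, 0.0], [0.0, -0.0, -1.0]]
force: [-0.2, -0.3, 0.4]
grip_width: 29.8
finger_force: 0.1
```

>>> carry_out(steps=[0.03, 0.001, 0, 0, 0, 0.03, 0, 0, 0, 0])

```text
time: 10.38
tcp_pos: [661.6, 56.2, 91.4]
tool_rot: [[0.983, 0.184, 0.0], [0.184, -0.983, 0.0], [0.0, -0.0, -1.0]]
force: [-0.1, -0.2, 0.7]
grip_width: 30.0
finger_force: 0.1
```

No rail contact yet; continue in 1 mm steps until force appears.

>>> carry_out(steps=[0.03, 0.001, 0, 0, 0, 0.03, 0, 0, 0, 0])

```text
time: 10.62
tcp_pos: [662.2, 56.3, 91.4]
tool_rot: [[0.983, 0.184, -0.001], [0.184, -0.983, -0.0], [-0.001, 0.0, -1.0]]
force: [-2.2, -1.4, 2.0]
grip_width: 29.8
finger_force: 1.2
```

>>> carry_out(steps=[0.03, 0.001, 0, 0, 0, 0.03, 0, 0, 0, 0])

```text
time: 10.88
tcp_pos: [662.4, 56.3, 91.3]
tool_rot: [[0.983, 0.184, -0.002], [0.184, -0.983, -0.001], [-0.003, 0.0, -1.0]]
force: [-6.4, -1.7, 5.1]
grip_width: 29.8
finger_force: 3.2
```

>>> carry_out(steps=[0.03, 0.001, 0, 0, 0, 0.03, 0, 0, 0, 0])

```text
time: 11.12
tcp_pos: [662.6, 56.4, 91.3]
tool_rot: [[0.983, 0.184, -0.004], [0.184, -0.983, -0.001], [-0.004, 0.0, -1.0]]
force: [-10.1, -0.9, 7.7]
grip_width: 29.6
finger_force: 4.8
```

>>> carry_out(steps=[0.03, -0.004, 0, 0, 0, 0.03, -0.006, 0, 0, 0, 0.03, 0, 0, -0.03, 0, 0.03, 0, 0, -0.04, 0, 0.03, 0, 0, -0.04, 0, 0.03, 0, 0, -0.04, 0, 0.03, -0.04, 0, -0.04, 0, 0.03, -0.04, 0.04, -0.02, 0, 0.03, -0.03, 0.04, 0, 0, 0.03, 0, 0, 0, 0])

```text
time: 12.38
tcp_pos: [559.7, -48.5, 302.1]
tool_rot: [[0.984, 0.178, 0.001], [0.178, -0.984, -0.002], [0.0, 0.002, -1.0]]
force: [0.8, 0.1, 0.4]
grip_width: 30.5
finger_force: 0.0
```

```bash
python3 -c "
from h import *
st()
s=eyes.snapshot('scene');crop(s,185,215,150,130,4,'pics/c8.png')
m=green(s); n,l,stt,ce=cv2.connectedComponentsWithStats(m)
for i in range(1,n):
    if stt[i,4]>100: print(stt[i],pl(atz(s,ce[i],13)).round(0))
"
```

```text
t 12.38 plate xyz [ -50.1 -101.   302.1] yaw 10.25 F [0.8 0.1 0.4] w 30.5 j [  5.  23.  -7. 100.   4.  57. -83.]
[239 255  35  32 386] [ 45. -12.  13.]
[286 289  39  45 568] [ 44. 119.  13.]
```

View pics/c8.png

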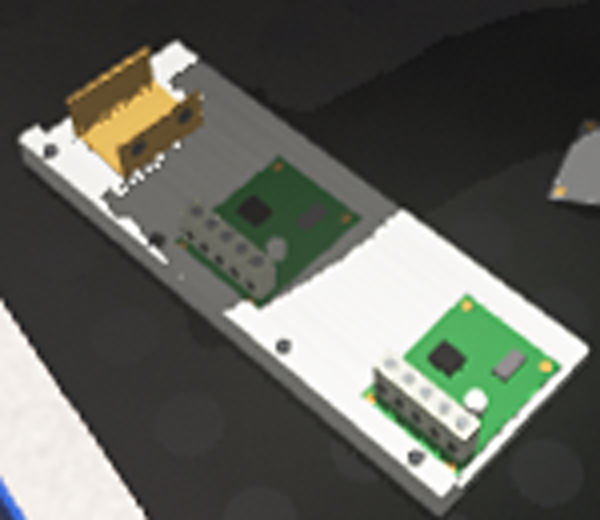

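The view shows the board component side up on the plate. Its terminal edge, crop (180,242) to (262,305), is flush with the rail and parallel to the finished board, and the bystanders have not moved.

```bash
python3 -c "
from h import *
st(); print(arm.close_job())"
```

```text
t 12.43 plate xyz [-48.6 -98.6 301.9] yaw 10.41 F [ 0.2 -0.1  1.1] w 29.7 j [  5.  24.  -8. 100.   4.  57. -83.]
the job is handed in; nothing more can be done
None
```

The board was tipped up against the plate's front edge, flipped component side up, and pushed until it pressed on the rail; the last picture shows it square there with the finished board and bracket in place, and I handed the job in at 12.4 s (no verdict was returned).

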